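Sort the inspection parts onto their stands

ROBOT

A 6-joint arm with a two-finger parallel gripper is mounted at the origin on a cart in front of the work surface, level with it; the furniture and walls round the work are solid. World frame = base frame: x ahead of the robot, y to its left, z up, the work surface at z = 0. Lengths are in mm, angles in rad, forces in N, time in s.
With the tool pointing down it reaches from about 325 to 900 mm from the base axis. Payload 6.1 kg.
Tool frame: the origin (TCP) lies midway between the tips of the shut fingers; the grasp point (between the pads) lies 19 mm behind it (manip.pinch_z is the distance from the TCP to the grasp point, in mm); z points along the fingers, y is the line along which they close (so a half turn about z gives the same grasp; the last joint's range is limited). The gripper opens to 87 mm and grips with 3 to 60 N. Pads are 19 mm wide; open, the fingers measure 117 mm over their backs; the gripper's body (75 mm by 190 mm) begins 51 mm behind the grasp point.
Start: joints at [1.102, 0.22, 1.526, -0, 1.395, -0.126], TCP at [210.076, 588.629, 222.538] pointing down, gripper open.
Joint ranges: [-2.98, 2.98], [-0.91, 2.08], [0.09, 2.57], [-1.24, 4.39], [0.2, 2.65], [-2.68, 2.68]. Speed limits (rad/s): [2.57, 2.57, 3.01, 3.14, 3.14, 3.14].

INTERFACE

Orientations are given as [roll, pitch, yaw] about the fixed x, y, z axes, in that order (R = Rz(yaw) Ry(pitch) Rx(roll)).
In Python, from bench import manip gives the robot as it stands. Calls block until the motion is done:
- manip.move_pose(position, orientation): joint-space move of the TCP to a pose.
- manip.line_to(position, attitude=None, vel=150, force_limit=None): straight line of the TCP; attitude=None keeps the orientation; vel is the mean speed in mm/s. With force_limit (N) it stops when the force on the tool has changed by that much, and returns True; else False.
- manip.move_j(angles): joint-space move.
- manip.move_gripper(opening): finger opening in mm; the grip force is fixed at half the most; returns when the fingers have stopped.
- manip.hold(seconds).
- manip.inverse_kinematics(position, orientation): joint angles nearest the present ones, or None.
- manip.state(): the state.
- manip.snapshot(name): name is "side" or "top" or "wrist"; returns a dict with "img" (400x640x3 uint8, red, green, blue), "depth" (400x640 float32, mm along the optical axis (not along the pixel's ray), 0 where there is no reading), "intrinsics" (3x3 intrinsics, pixels), "T" (4x4, takes a point from camera to world coordinates). Camera axes: x right, y down, z forward; pixel columns grow to the right and rows downward; lengths in mm; the calibration is good to about 2 mm. A picture is of the moment at which its call begins.
A pose or a line that the arm cannot do raises manip.PlanningError and nothing moves.
- manip.job_done(): hands the job in; it is judged then, once.
The state is a dict: "time": time; "joint_positions": joint angles; "qvel": joint speeds; "joint_torque": joint torques, N m; "tool_pos": TCP position; "tool_rot": TCP orientation; "contact_force": force on the tool from outside, world axes, zero at the start; "torque": the same for the moment, N m; "grip_width": finger opening in mm; "gripper_force": force on a finger pad.
Only numpy, scipy, OpenCV 4.12 (cv2) and the standard library are available. Lean on these libraries where they do the work, as an engineer would, in place of code of your own. Each camera call takes 0.05 s, during which the arm holds its last target. There are 200 camera calls.

TASK

Sort the parts at the front of the bench into their places: slip the two ball bearings that lie apart, in front of the big heap, over the post of the bearing stand so that they lie flat one on the other, lay the small setting ring flat inside the round wooden dish, and put the weighted probe in its cradle with the heavy head in the long pocket. Pick the probe up at its balance point and carry it level, and leave the plug gauge, micrometer and tally counter where they are.

Things in the scene. Friction and masses are not known exactly. Their poses are not given: they have to be found in the camera images.
- bearing_p: sealed steel ball bearing lying flat and alone near the front edge of the bench, apart from the heap (the heap is not part of the job): ring of 62 mm outside diameter, 35 mm bore, 14 mm thick, black seals; about 0.15 kg. Origin at the centre of its underside, z up. The two bearings are alike and interchangeable. 
- bearing_q: sealed steel ball bearing lying flat and alone near the front edge of the bench, apart from the heap (the heap is not part of the job): ring of 62 mm outside diameter, 35 mm bore, 14 mm thick, black seals; about 0.15 kg. Origin at the centre of its underside, z up. The two bearings are alike and interchangeable. 
- setting_ring: plain thick steel setting ring (ring gauge) lying flat, smaller than the bearings: 48 mm outside diameter, 18 mm high, small bore, no black seals; about 0.16 kg. Origin at the centre of its underside, z up.
- probe: weighted probe, 0.3 kg: 14 mm round bar, axis 13 mm up; steel block head 26 x 26 x 26 mm with a 10 mm thick nose at one end, light black 26 x 26 x 10 mm block at the other. Origin below the balance point (marked by a 22 mm dark band), on its underside plane; x along the bar to the heavy head, z up. Along x: head 29 to 55 mm, nose to 63, bar -91 to 29, black block -101 to -91.
- bearing_stand: fixed stand for bearings: grey disc of 90 mm diameter, 8 mm thick, with an upright steel post in its middle, 16 mm in diameter, top 44 mm above the bench (36 mm above the disc), rounded. Origin at the centre of its underside on the bench, z up.
- ring_dish: fixed shallow round wooden dish for the setting ring: 86 mm diameter outside, about 72 mm inside, floor 5 mm and rim 10 mm above the bench. Origin at the centre of its underside on the bench, z up.
- probe_cradle: fixed grey probe cradle: plate 198 x 60 x 8 mm, dark rubber on top, sides open in the middle, 6 mm walled pockets 48 mm wide inside at the ends. Origin: centre of its underside on the bench; x to the long pocket (x 50 to 99 mm, top 24 mm up) for the heavy head; short pocket (x -99 to -72, top 16 mm up) for the black end. The probe origin belongs at x about 19, y 0, z 8 mm.
- plug_gauge: bystander: steel plug gauge standing upright, 35 mm diameter, 102 mm tall. Origin at the centre of its underside.
- micrometer: bystander: outside micrometer lying flat, 49 x 135 x 15 mm, blue frame. Origin near its middle, on the bench.
- tally_counter: bystander: small tally counter, 91 x 47 x 26 mm, with a finger ring. Origin near its middle, on the bench.
Mind the look-alikes: they are no part of the job. What is shaped like the bearing_q but green or turquoise is not meant.

How it is judged:
By the outcome, as a careful person would: the job done as asked, in the order asked, and still so for the second after the job is handed in, with the robot touching nothing.
It also fails if it takes over 90 s, if anything falls off the work surface, if the arm or the gripper's body presses on something with over 40 N, if the wrist force passes 120 N, or if a joint passes its speed limit or range.

## Working session

There is one attempt and no reset: what is moved stays moved. The work goes in short steps, each a Python script; the robot and the scene stay as the last script left them, time stands still between calls to the robot, and variables do not carry over. Pictures are saved under pics/ and viewed, at most 14 in all, crops included, and the job is handed in when it is done.

```bash
mkdir -p pics; ls
python3 - <<'E'
from bench import manip
import cv2,numpy as np
for n in("top","side"):
    s=manip.snapshot(n); cv2.imwrite(f"pics/{n}0.png",s["img"][:,:,::-1]); np.savez(f"{n}0.npz",**s)
    print(n,s["intrinsics"].round(1).tolist(),s["T"].round(3).tolist(),(s["depth"]>0).mean())
st=manip.state();print(st["time"],st["tool_rot"],manip.pinch_z)
E
```

```text
pics
top [[496.5, 0.0, 315.0], [0.0, 496.5, 204.0], [0.0, 0.0, 1.0]] [[0.006, -0.979, 0.202, 243.46], [-1.0, -0.006, -0.001, 14.496], [0.002, -0.202, -0.979, 1449.463], [0.0, 0.0, 0.0, 1.0]] 0.99599609375
side [[366.2, 0.0, 323.5], [0.0, 366.2, 197.8], [0.0, 0.0, 1.0]] [[0.357, -0.802, 0.479, -58.617], [-0.934, -0.313, 0.172, -231.324], [0.012, -0.509, -0.861, 1107.398], [0.0, 0.0, 0.0, 1.0]] 0.99601953125
0.1 [-3.13981909e+00 -2.25945651e-04  2.79881146e+00] 18.700000000000003
```

View pics/top0.png

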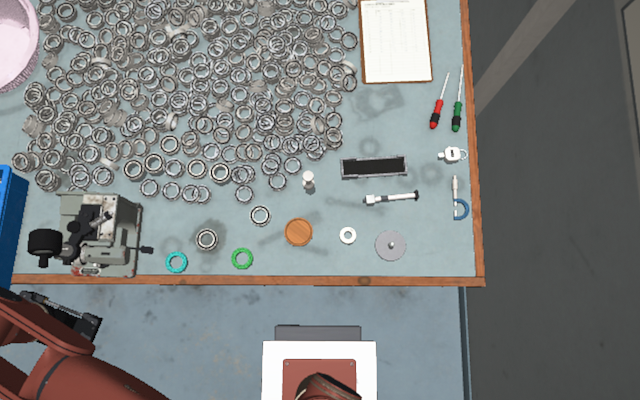

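View pics/side0.png

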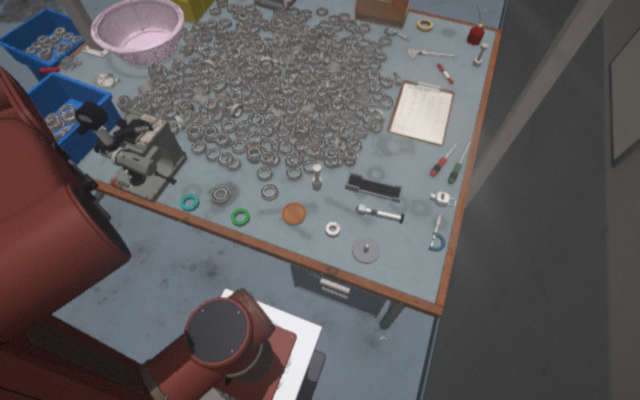

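Top view candidates for the bearings are (206,239) and (260,215). The turquoise ring (177,262), green ring (242,258) and heap-edge bearings (245,195) and (278,181) are look-alikes. The setting ring is at (347,235), dish (298,232), stand (390,245), probe (391,198), cradle (374,167), plug gauge (308,180), counter (453,155) and micrometer (459,200). Next is a close crop with measurements.

```bash
cat > h.py <<'E'
import cv2,numpy as np
def load(n): return dict(np.load(n+".npz"))
def ray(s,u,v,z):
    K,T=s["intrinsics"],s["T"]; d=T[:3,:3]@np.linalg.solve(K,[u,v,1.]); o=T[:3,3]
    return o+d*(z-o[2])/d[2]
def cloud(s):
    K,T=s["intrinsics"],s["T"]; v,u=np.mgrid[:400,:640]; D=s["depth"]
    P=np.stack([(u-K[0,2])/K[0,0]*D,(v-K[1,2])/K[1,1]*D,D],-1)
    return P@T[:3,:3].T+T[:3,3]
E
python3 - <<'E'
from h import *
s=load("top0"); im=s["img"][:,:,::-1]
c=cv2.resize(im[140:275,160:475],None,fx=2.5,fy=2.5,interpolation=cv2.INTER_CUBIC); cv2.imwrite("pics/crop0.png",c)
P=cloud(s); z=P[...,2]; print("bench z",np.median(z[210:270,320:330]))
m=(z>5).astype(np.uint8); 
n,l,st,ce=cv2.connectedComponentsWithStats(m)
for i in range(1,n):
    u,v=ce[i]
    if st[i,4]>15 and 160<u<475 and 130<v<275:
        q=P[l==i]; h=np.percentile(q[:,2],[50,95]); print(ce[i].round(1),st[i].tolist(),"h",h.round(1),"xy",q[:,:2].mean(0).round(1),"ray",ray(s,u,v,h[1])[:2].round(1), "rect",cv2.minAreaRect(q[:,:2].astype(np.float32)))
E
```

```text
bench z -0.16310607786556375
[450.  153.6] [437, 144, 25, 18, 263] h [24.1 30.5] xy [ 691.4 -387.7] ray [ 692.3 -388.4] rect ((491.66192626953125, -189.72528076171875), (61.826927185058594, 639.8599853515625), 45.03324890136719)
[372.5 165.7] [339, 154, 69, 24, 1106] h [ 9.4 24.1] xy [ 655.5 -157.3] ray [ 655.2 -157.2] rect ((511.986083984375, -57.3951416015625), (188.35928344726562, 523.0872192382812), 55.20842361450195)
[307.4 179.4] [302, 170, 12, 20, 191] h [ 92.  105.4] xy [601.   35.7] ray [590.8  35.1] rect ((611.3158569335938, 43.19000244140625), (54.917022705078125, 32.831661224365234), 43.22993087768555)
[458.2 198.9] [452, 175, 19, 45, 235] h [10.3 17. ] xy [ 556.  -407.8] ray [ 557.1 -409.6] rect ((398.26080322265625, -231.5680694580078), (110.73587036132812, 570.7730712890625), 43.1539192199707)
[176.6 190.9] [135, 178, 76, 26, 837] h [14.9 30.1] xy [573.4 420.3] ray [572.9 419.6] rect ((466.41534423828125, 252.45965576171875), (640.1994018554688, 124.45072937011719), 57.86563491821289)
[388.8 196.7] [360, 187, 59, 17, 341] h [19.9 28. ] xy [ 559.  -201.9] ray [ 560.1 -2
[... 774 characters left out ...]
.2 329. ] rect ((434.2884826660156, 329.9225158691406), (62.312477111816406, 59.174034118652344), 7.176281929016113)
[389.3 244.4] [374, 229, 31, 31, 605] h [ 8.5 33.3] xy [ 419.5 -200.8] ray [ 419.  -200.1] rect ((334.6528625488281, -126.64447021484375), (87.45480346679688, 324.49871826171875), 47.95039367675781)
[241.  257.4] [231, 246, 22, 23, 244] h [13.  18.6] xy [380.8 225.4] ray [380.7 225.4] rect ((311.3666687011719, 142.5286102294922), (283.3915100097656, 60.85866928100586), 49.938716888427734)
[175.3 261.1] [165, 249, 22, 24, 250] h [13.1 19.5] xy [367.6 410.5] ray [368.6 413.5] rect ((321.5774841308594, 227.6724090576172), (451.5802917480469, 60.63840103149414), 75.88568115234375)
```

View pics/crop0.png

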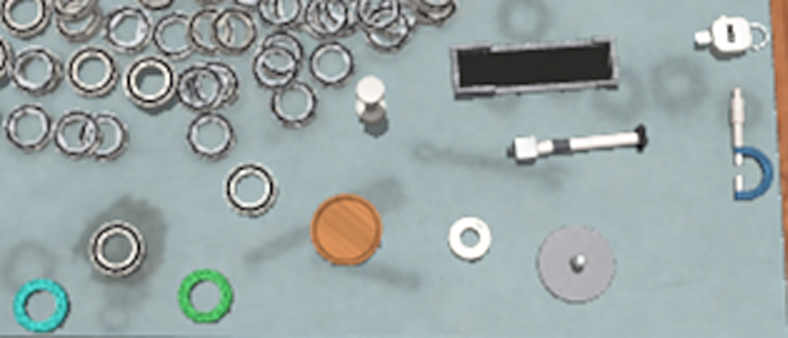

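The crop confirms that (206,239) and (260,215) are the sealed steel bearings lying apart. The other two rings are coloured. The probe's heavy head points left (+y), and so does the cradle's long pocket. I'll start with the two bearings.

```bash
cat >> h.py <<'E'
from bench import manip
pi=np.pi
def best(p,yaw):
    q0=np.array(manip.state()["joint_positions"]); c=[]
    for y in (yaw,yaw+pi,yaw-pi):
        q=manip.inverse_kinematics(p,[pi,0,y])
        if q is not None: c.append((abs(np.array(q)-q0).max(),y))
    return min(c)[1]
def go(xy,z,yaw):
    y=best([*xy,z],yaw); manip.move_pose([*xy,z],[pi,0,y]); return y
def pick(xy,yaw,z=3,op=85,hov=110,lift=110):
    manip.move_gripper(op); go(xy,hov,yaw)
    hit=manip.line_to([*xy,z],vel=120,force_limit=12)
    manip.move_gripper(0); s=manip.state()
    print("pick",hit,np.round(s["tool_pos"],1),"w",round(s["grip_width"],1),"F",round(s["gripper_force"],1))
    manip.line_to([*xy,lift],vel=120); print("held w",round(manip.state()["grip_width"],1),"t",round(manip.state()["time"],1))
def place(xy,yaw,z,op,hov=110):
    go(xy,hov,yaw); manip.line_to([*xy,z+15],vel=120)
    hit=manip.line_to([*xy,z],vel=40,force_limit=6); print("place",hit,np.round(manip.state()["tool_pos"],1))
    manip.move_gripper(op); manip.hold(.2); manip.line_to([*xy,hov],vel=120); print("t",round(manip.state()["time"],1))
def snap(n,f):
    s=manip.snapshot(n); cv2.imwrite(f"pics/{f}.png",s["img"][:,:,::-1]); np.savez(f+".npz",**s); return s
E
python3 - <<'E'
from h import *
# tool y=(sin yaw,-cos yaw)
pick((434.3,329.5),pi/2)
place((419,-200.5),pi/2,11.5,80)
snap("wrist","w1"); print(manip.state()["tool_pos"],manip.state()["tool_rot"])
E
```

```text
pick False [434.6 329.6   3.3] w 60.1 F 30.0
held w 60.5 t 4.4
place True [ 419.  -200.5   11.3]
t 9.4
[ 418.29111836 -200.02462105  108.96292907] [-3.13883510e+00 -1.93234983e-03  1.57078717e+00]
```

View pics/w1.png

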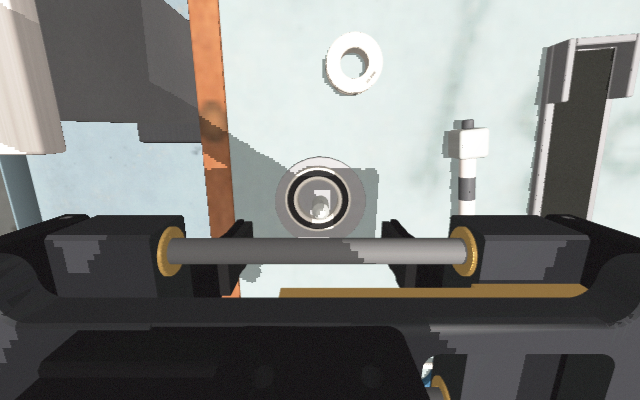

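The wrist view shows the first bearing flat around the post at (320,200), with the setting ring at (355,62) and the probe's head up at (467,140). Now the second bearing and the ring, then a view of the probe and cradle.

```bash
python3 - <<'E'
from h import *
pick((506,177.5),0.64)
place((419,-200.5),0.64,25.5,80)
pick((447,-78.5),pi/2,op=75)
place((461,62.7),pi/2,8.5,60)
E
python3 - <<'E'
from h import *
manip.move_gripper(85)
go((500,-160),330,pi/2); manip.hold(.3)
s=snap("wrist","w2"); print(manip.state()["time"])
s=snap("top","t2")
c=cv2.resize(s["img"][140:275,270:475,::-1],None,fx=3.5,fy=3.5,interpolation=cv2.INTER_CUBIC); cv2.imwrite("pics/crop2.png",c)
E
```

```text
pick False [506.3 177.6   3.4] w 60.7 F 30.0
held w 60.9 t 14.0
place True [ 419.  -200.5   25.3]
t 18.9
pick False [447.4 -78.6   3.3] w 46.6 F 30.0
held w 46.3 t 22.7
place True [461.   62.7   8.3]
t 26.2
28.4917
```

View pics/w2.png

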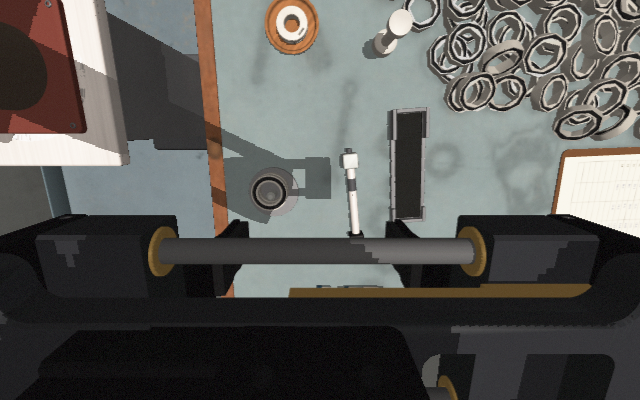

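View pics/crop2.png

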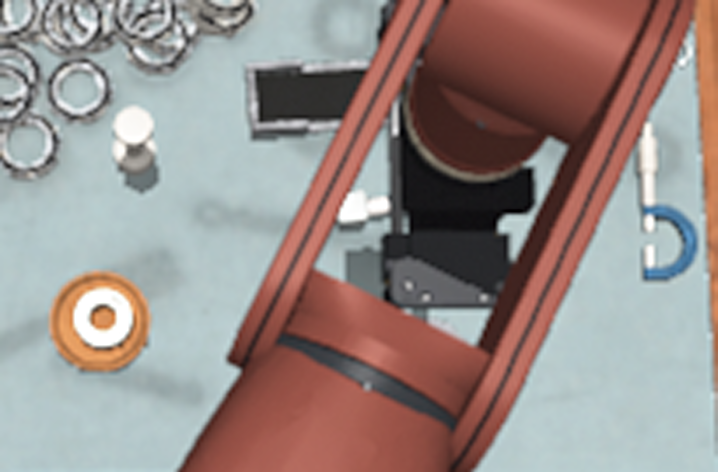

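The wrist view shows the ring flat in the dish (292,25), both bearings on the post (270,192), the probe band at about (350,184), and the cradle with its long pocket at the top (+y, 408,125). Measuring the probe and cradle in both views.

Run:
```python
from h import *
for n,rp,rc in(("w2",(335,368,145,237),(380,435,100,228)),("top0",(358,422,185,206),(336,412,152,182))):
    s=load(n); P=cloud(s); z=P[...,2]; g=cv2.cvtColor(s["img"],cv2.COLOR_RGB2GRAY)
    def pca(q):
        c=q.mean(0); d=np.linalg.svd(q-c,full_matrices=False)[2][0]; d*=np.sign(d[1]); return c,d
    sl=np.s_[rp[2]:rp[3],rp[0]:rp[1]]; k=(z[sl]>11)&(z[sl]<35)
    q=P[sl][k][:,:2]; gg=g[sl][k]; c,d=pca(q); a=(q-c)@d
    print(n,"probe c",c.round(1),"ang",np.degrees(np.arctan2(d[1],d[0])).round(1),"ext",np.percentile(a,[.5,99.5]).round(1))
    off=abs((q-c)@[-d[1],d[0]])
    # use central strip for brightness profile
    o=(q-c)@[-d[1],d[0]]; o0=np.median(o)
    bins=np.arange(-95,95,4); print("prof",[(int(b),int(gg[(a>=b)&(a<b+4)&(abs(o-o0)<6)].mean())) for b in bins if ((a>=b)&(a<b+4)&(abs(o-o0)<6)).any()])
    print("median off",o0.round(1), "dir",d.round(3))
    sl=np.s_[rc[2]:rc[3],rc[0]:rc[1]]; k=(z[sl]>5)&(z[sl]<30); q=P[sl][k]
    r=cv2.minAreaRect(q[:,:2].astype(np.float32)); print("cradle",r)
    c,d=pca(q[:,:2]); a=(q[:,:2]-c)@d
    print("ang",np.degrees(np.arctan2(d[1],d[0])).round(1)," end z:",np.percentile(q[a>75,2],[90,97]).round(1),np.percentile(q[a<-80,2],[90,97]).round(1))
```

```text
w2 probe c [ 561.1 -198. ] ang 96.5 ext [-85.1  71.3]
prof [(-87, 50), (-83, 105), (-79, 221), (-75, 222), (-71, 225), (-67, 227), (-63, 222), (-59, 218), (-55, 222), (-51, 223), (-47, 225), (-43, 223), (-39, 217), (-35, 220), (-31, 222), (-27, 226), (-23, 228), (-19, 218), (-15, 219), (-11, 214), (-7, 224), (-3, 130), (1, 87), (5, 85), (9, 86), (13, 87), (17, 120), (21, 213), (25, 220), (29, 223), (33, 219), (37, 196), (41, 234), (45, 238), (49, 241), (53, 242), (57, 243), (61, 157), (65, 88), (69, 83)]
median off 0.2 dir [-0.114  0.994]
cradle ((658.6311645507812, -159.81320190429688), (60.31879425048828, 197.3542022705078), 4.089149475097656)
ang 94.1  end z: [25.2 26.1] [16.7 17.4]
top0 probe c [ 561.6 -202.8] ang 96.6 ext [-85.9  75.2]
prof [(-87, 43), (-83, 63), (-79, 200), (-75, 244), (-71, 243), (-67, 246), (-63, 239), (-59, 236), (-55, 244), (-51, 236), (-47, 245), (-43, 239), (-39, 233), (-35, 235), (-31, 244), (-27, 233), (-23, 235), (-19, 245), (-15, 240), (-11, 244), (-7, 230), (-3, 239), (1, 119), (5, 94), (9, 98), (13, 102), (17, 96), (21, 170), (25, 246), (29, 238), (33, 240), (37, 224), (41, 225), (45, 244), (49, 245), (53, 247), (57, 249), (61, 251), (65, 179), (69, 94), (73, 106), (77, 152)]
median off 0.3 dir [-0.115  0.993]
cradle ((657.7877197265625, -162.09490966796875), (91.27648162841797, 224.63906860351562), 0.7114961743354797)
ang 94.0  end z: [25.6 28. ] [18.1 20.6]
```

Run:
```python
from h import *
r=np.radians
p=(560.2,-190.2); t=(657.3,-140.8)
manip.move_gripper(50); y=go(p,110,r(96.5))
print(manip.line_to([*p,2],vel=100,force_limit=12)); manip.move_gripper(0)
manip.line_to([*p,40],vel=60); s=manip.state(); print(y,s["grip_width"],s["gripper_force"],np.round(s["torque"],3),s["time"])
snap("side","s3"); snap("wrist","w3")
cv2.imwrite("pics/s3c.png",cv2.resize(load("s3")["img"][150:270,270:470,::-1],None,fx=4,fy=4))
```

```text
False
1.684242728174528 12.817509878455931 29.99961107969284 [-0.073  0.049 -0.048] 33.075
```

View pics/w3.png

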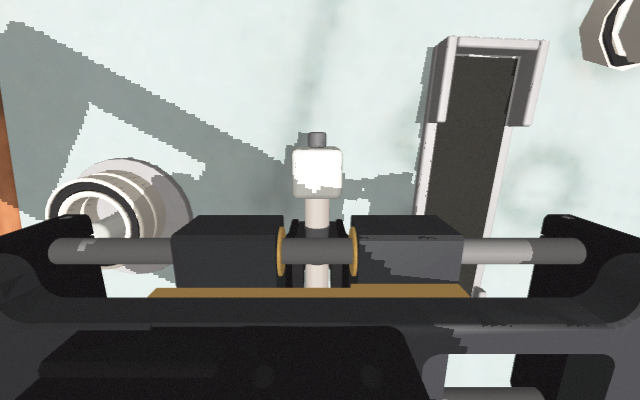

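The probe hangs straight in the fingers, with its head at (317,170). I'll check that it is level from the head depth, then place it.

Run:
```python
from h import *
r=np.radians
P=cloud(load("w3")); print("head top z",np.median(P[155:190,302:334,2]).round(1),"xy",np.median(P[155:190,302:334],axis=(0,1)).round(1))
q=cloud(load("s3")).reshape(-1,3); p=np.array([560.2,-190.2]); d=np.array([np.cos(r(96.5)),np.sin(r(96.5))])
a=(q[:,:2]-p)@d; o=(q[:,:2]-p)@[-d[1],d[0]]
for lo,hi in((31,53),(-88,-70),(-70,-40),(-101,-92)):
    k=(a>lo)&(a<hi)&(abs(o)<9)&(q[:,2]>25)&(q[:,2]<90); print(lo,hi,k.sum(),np.percentile(q[k,2],[50,90]).round(1) if k.any() else "")
```

```text
head top z 64.0 xy [ 555.1 -145.6   64. ]
31 53 25 [64.3 66.2]
-88 -70 23 [56.2 60.2]
-70 -40 38 [56.3 59.4]
-101 -92 13 [64.9 66.4]
```

It's level: head top 64 mm, tail block about 65 mm, against 64 mm expected. Placing it.

Run:
```python
from h import *
r=np.radians
p=(560.2,-190.2); t=(657.3,-140.8)
manip.line_to([*p,75],vel=60); manip.line_to([*t,75],[pi,0,r(94.1)],vel=60)
manip.line_to([*t,28],vel=60); print(manip.line_to([*t,10],vel=25,force_limit=5),manip.state()["tool_pos"])
manip.move_gripper(40); manip.hold(.2); manip.line_to([*t,150],vel=80)
manip.move_pose([450,150,300],[pi,0,manip.state()["tool_rot"][2]]); manip.hold(.3)
s=snap("top","t4"); cv2.imwrite("pics/t4c.png",cv2.resize(s["img"][140:275,270:475,::-1],None,fx=3.8,fy=3.8,interpolation=cv2.INTER_CUBIC))
print(manip.state()["time"])
q=cloud(s).reshape(-1,3)
def loc(c,ang):
    d=np.array([np.cos(ang),np.sin(ang)]); return (q[:,:2]-c)@d,(q[:,:2]-c)@[-d[1],d[0]]
a,o=loc([658.6,-159.8],r(94.1))
for lo,hi in((52,72),(-40,0),(-82,-73)):
    k=(a>lo)&(a<hi)&(abs(o)<20)&(q[:,2]>14); print(lo,hi,k.sum(),np.percentile(q[k,2],[50,90]).round(1),o[k].mean().round(1))
a,o=loc([419,-200.5],0); rr=np.hypot(a,o); k=(rr>19)&(rr<29); print("bearing z",np.percentile(q[k,2],[10,50,90]).round(1))
a,o=loc([461,62.7],0); rr=np.hypot(a,o); k=(rr>10)&(rr<20); print("ring z",np.percentile(q[k,2],[10,50,90]).round(1))
```

```text
True [ 656.7765359  -140.65325203   10.01809675]
42.175
52 72 69 [31.9 35.8] 3.2
-40 0 63 [26.1 30.5] 2.3
-82 -73 24 [31.3 36. ] 2.7
bearing z [30.4 34.7 38.4]
ring z [ 9.6 21.6 25.7]
```

View pics/t4c.png

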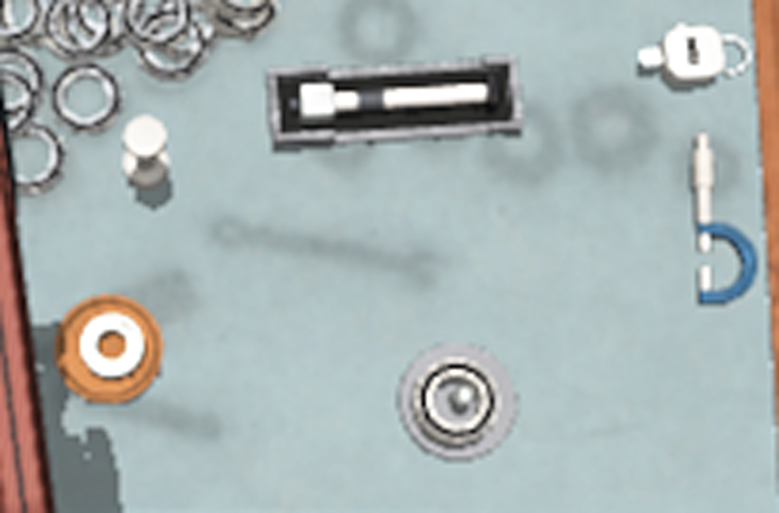

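The probe lies in the cradle with its head in the long pocket (318,98). The ring is in the dish (112,345), both bearings are flat on the post (457,400), and the bystanders haven't moved. Handing in.

```bash
python3 -c "
from bench import manip
print(manip.job_done())"
```

```text
the job is handed in; nothing more can be done
None
```

I handed the job in at about 42 s. Both bearings lie flat on the post and the setting ring is flat in the dish. The probe was carried level to its cradle with the heavy head in the long pocket, and the bystanders were left in place. The last camera check showed all of this; no verdict was returned.

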